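Park the assay reagents in their matching blocks

TASK

Put the assay reagents away: stand the black vial, the small translucent bottle, the large translucent bottle and the carton upright in the grey parking blocks, each in the one block whose pocket matches it in shape and size, fully down on the pocket's floor. Leave the tape roll and the timer where they are.

Things in the scene. Friction and masses are not known exactly. Their poses are not given: they have to be found in the camera images.
- vial: black vial with a short neck, loose, body 29 mm across, 53 mm high, straight body from the foot to about 30 mm, about 30 g. It belongs in the small round pocket (block_small). Origin: centre of its underside; z up along its axis. Stands upright at the start
- small_bottle: the smaller of two open translucent grey-white plastic bottles with a pale label, loose, 49 mm across, 104 mm high, straight body from the foot to about 75 mm, about 90 g. It belongs in the medium round pocket (block_medium). Origin: centre of its underside; z up along its axis. Stands upright at the start
- large_bottle: the larger of two open translucent grey-white plastic bottles with a pale label, loose, 61 mm across, 132 mm high, straight body from the foot to about 100 mm, about 190 g. It belongs in the large round pocket (block_large). Origin: centre of its underside; z up along its axis. Stands upright at the start
- carton: closed white cardboard carton with a blue band, loose, 110 mm long (its x) by 50 mm wide (its y) by 75 mm high, about 60 g, standing on its 110 x 50 mm face. It belongs in the oblong pocket (block_oblong), its length along the pocket's length, either way round. Origin: centre of its underside, z up
- block_small: grey plastic parking block fixed to the worktop, 100 x 100 mm square, 13 mm high, with one round pocket 45 mm in diameter, the smallest, 8 mm deep, in the middle of its top. Origin: centre of its underside; the pocket is centred over it, floor 5 mm and mouth 13 mm above the origin
- block_medium: grey plastic parking block fixed to the worktop, 100 x 100 mm square, 13 mm high, with one round pocket 65 mm in diameter, the middle one of three, 8 mm deep, in the middle of its top. Origin: centre of its underside; the pocket is centred over it, floor 5 mm and mouth 13 mm above the origin
- block_large: grey plastic parking block fixed to the worktop, 100 x 100 mm square, 13 mm high, with one round pocket 77 mm in diameter, the largest, 8 mm deep, in the middle of its top. Origin: centre of its underside; the pocket is centred over it, floor 5 mm and mouth 13 mm above the origin
- block_oblong: grey plastic parking block fixed to the worktop, 90 mm (its x) by 150 mm (its y), 13 mm high, with one rectangular pocket 66 mm (its x) by 126 mm (its y), 8 mm deep, in the middle of its top. Origin: centre of its underside; the pocket is centred over it, floor 5 mm and mouth 13 mm above the origin; the pocket's length runs along the block's y
- tape: bystander: roll of brown tape lying flat, loose, 94 mm across, 48 mm high; leave it where it is. Origin: centre of its underside
- timer: bystander: white lab timer lying flat, loose, 70 x 62 x 18 mm, two round keys on top; leave it where it is. Origin: centre of its underside
Mind the look-alikes: they are no part of the job. What is shaped like the small_bottle but yellow is not meant.

How it is judged (in metres and radians):
At the end, for the whole second after the job is handed in: The vial, the small bottle, the large bottle and the carton each stand upright (within 0.1 rad) on the floor of their own pocket (underside less than 8 mm above the worktop; the pocket floor is at 5 mm), within 11 mm of the block's centre (carton 14 mm), at rest and let go (horizontal distance between vial and block_small below 0.011 m and z of vial in the frame of block_small below 0.008 m and angle between each of vial, small_bottle, large_bottle, carton's own z axis and vertical below 0.1 rad and linear speed of each of vial, small_bottle, large_bottle, carton below 0.02 m/s and contact force between each of vial, small_bottle, large_bottle, carton and the fingers below 0.05 N and horizontal distance between small_bottle and block_medium below 0.011 m and z of small_bottle in the frame of block_medium below 0.008 m and horizontal distance between large_bottle and block_large below 0.011 m and z of large_bottle in the frame of block_large below 0.008 m and horizontal distance between carton and block_oblong below 0.014 m and z of carton in the frame of block_oblong below 0.008 m); the robot touches nothing.
It fails at once if the tape roll is moved more than 20 mm (distance of tape from where it was at the start of the episode above 0.02 m).
It fails at once if the timer is moved more than 20 mm (distance of timer from where it was at the start of the episode above 0.02 m).
It also fails if it takes over 109 s, if anything falls off the work surface, if the arm or the gripper's body presses on something with over 40 N, if the wrist force passes 120 N, or if a joint passes its speed limit or range.

ROBOT

A 6-joint arm with a two-finger parallel gripper is mounted at the origin on a cart in front of the work surface, level with it; the furniture and walls round the work are solid. World frame = base frame: x ahead of the robot, y to its left, z up, the work surface at z = 0. Lengths are in m, angles in degrees, forces in N, time in s.
With the tool pointing down it reaches from about 0.35 to 0.875 m from the base axis. Payload 4.2 kg.
Tool frame: the origin (TCP) lies on the centre line of the jaws, within the pads' length; the fingertips stand 19 mm ahead of it and the grasp point (between the pads) is the TCP; z points along the fingers, y is the line along which they close (so a half turn about z gives the same grasp; the last joint's range is limited). The gripper opens to 87 mm and grips with 3 to 60 N. Pads are 19 mm wide; open, the fingers measure 117 mm over their backs; the gripper's body (75 mm by 190 mm) begins 51 mm behind the grasp point.
Start: joints at [-57.605, 22.042, 0.453, 0, -68.411, -14.817], TCP at [0.189, -0.596, 0.242] pointing down, gripper open.
Joint ranges: [-179.83, 179.83], [-69.29, 118.12], [-61.27, 80.66], [-181.25, 117.63], [-171.15, -9.14], [-177.46, 177.46]. Speed limits (degrees/s): [159.86, 159.86, 180, 180, 180, 180].

INTERFACE

Orientations are given as a 3x3 rotation matrix whose columns are the frame's x, y, z axes.
In Python, from station import sense, capture, finish_job, search_frame, masks_of gives the robot as it stands.
- The arm moves only by the tool drive_tool, never from a script. Its argument "rows" is a list of rows, each a list of 7 numbers: the opening in per cent of the stroke, from 0 (shut) to 100 (fully open), then the shift along the world's x, y, z in mm, then the turn, a rotation vector about the world's x, y, z in rad. In form: [[fingers, dx, dy, dz, wx, wy, wz], ...]. A call has 1 to 5 rows; each row shifts and turns the commanded pose from where the row before left it; what a row does not reach is not made up. A row lasts 1/12 s, in which the tool goes at most 41.7 mm and 7.16 degrees, less where a joint would pass 70% of its speed; a pose out of reach is approached as far as the arm can. A call is refused whole if a number of a shift passes 41.7 or a number of a turn 0.125, either way. A call with a gripper value outside its range is refused whole. The fingers move at their own pace and stop on an object; the grip force is fixed at half the most. Time passes only in rows, so rows that do not move let the fingers close. It gives the time, the measured TCP pose, the force, the opening and the grip force at its end, in the units of the state.
- sense(): the state, without advancing time (a new reading comes with each control period).
- capture(name): name is "scene" or "top" or "wrist"; returns a dict with "frame" (420x560x3 uint8, red, green, blue), "z_map" (420x560 float32, m along the optical axis (not along the pixel's ray), 0 where there is no reading), "fx", "fy", "cx", "cy" (pixels), "R" (3x3) and "t" (3): a world point X has camera coordinates R X + t; the wrist camera has in their place "T_tool_cam" (4x4, takes a point from camera to tool coordinates, whose origin is the TCP and whose axes are the flange's). Camera axes: x right, y down, z forward; pixel columns grow to the right and rows downward; lengths in m; the calibration is good to about 2 mm. A picture is of the moment at which its call begins: read the wrist's pose just before it.
- finish_job(): hands the job in; it is judged then, once.
Trained networks look in a picture, given as the dict that the camera call returned (one of the last four; its "shot" number tells which), for a name from the list of things; names that differ only in an ending like _2 or _b are one class to them, and where a whole thing is asked for, a point or a joint stands for the part that bears it (a point fixed in the world has none). Each returns a list of dicts, best first, with "p" (0 to 1); they miss things now and then, are a little off and sometimes report something else, mostly with a low value. They report only what shows in the picture. A call takes as long as a camera call. They do not tell look-alikes from the thing itself.
- search_frame(label, picture): "xy" ([column, row] in pixels, amid what is visible of it).
- masks_of(label, picture): "region" (420x560 bool, what is visible of it) and "xy" ([column, row] in pixels, amid what is visible of it).
The state is a dict: "time_s": time; "joints": joint angles; "joint_velocities": joint speeds; "effort": joint torques, N m; "tcp_pos": TCP position; "ee_rot": TCP orientation; "wrist_force": force on the tool from outside, world axes, zero at the start; "moment": the same for the moment, N m; "gripper_width": opening from 0.0 (shut) to 1.0 (fully open); "gripper_force": force on a finger pad.
Only numpy, scipy, OpenCV 4.12 (cv2) and the standard library are available. Lean on these libraries where they do the work, as an engineer would, in place of code of your own. Each camera call takes 0.05 s, during which the arm holds its last target. There are 200 camera calls.

## Working session

There is one attempt and no reset: what is moved stays moved. The work goes in short steps, Python scripts to look and compute and a tool call to move; the robot and the scene stay as the last step left them, time stands still between calls to the robot, and variables do not carry over. Pictures are saved under pics/ and viewed, at most 14 in all, crops included, and the job is handed in when it is done.

Besides the shell and the picture viewer there is one more tool, called after ">>>" as a command line: name --pt "numbers of a row" for each row, then --argument value for the rest. drive_tool: Moves the arm, as the interface text tells. Its arguments: {"type":"object","properties":{"rows":{"type":"array"}},"required":["rows"]}

```bash
ls; mkdir -p pics
cat > h.py <<'E'
import numpy as np, cv2
from station import *
def save(c,n,box=None,s=1):
    f=c["frame"][:,:,::-1]
    if box: f=f[box[1]:box[3],box[0]:box[2]]
    cv2.imwrite("pics/"+n,cv2.resize(f,None,fx=s,fy=s))
def cloud(c):
    z=c["z_map"];v,u=np.mgrid[:z.shape[0],:z.shape[1]]
    P=np.stack([(u-c["cx"])/c["fx"]*z,(v-c["cy"])/c["fy"]*z,z],-1)
    if "R" in c: R=np.array(c["R"]);return (P-np.array(c["t"]))@R
    T=np.array(c["T_tool_cam"]);s=c["S"];Q=P@T[:3,:3].T+T[:3,3]
    return Q@np.array(s["ee_rot"]).T+np.array(s["tcp_pos"])
E
python3 - <<'E'
from h import *
a=capture("top");save(a,"top.png",s=1.4)
b=capture("scene");save(b,"scene.png",s=1.4)
print(sense())
E
```

```text
pics
{'time_s': 0.1, 'joints': array([-5.76051042e+01,  2.20867089e+01,  3.85960656e-01, -2.39506765e-02,
       -6.84101571e+01, -1.48150823e+01]), 'joint_velocities': array([-0.10468802, -0.14018179,  0.04399232,  0.14646279, -0.04994671,
       -0.11659313]), 'effort': array([-7.41279637e-04, -3.91691494e+01,  1.87935734e+01,  4.23194200e+00,
        1.34569954e-02, -5.85948715e-05]), 'tcp_pos': array([ 0.18861383, -0.59533037,  0.24055751]), 'ee_rot': array([[-9.53343657e-01, -3.01886352e-01, -7.08816597e-04],
       [-3.01887160e-01,  9.53341884e-01,  1.84264171e-03],
       [ 1.19476166e-04,  1.97065341e-03, -9.99998051e-01]]), 'wrist_force': array([-0.32790085, -0.72369704, -0.55213412]), 'moment': array([0.02256938, 0.02134087, 0.02315949]), 'gripper_force': 0.0, 'gripper_width': 0.9988125102613374}
```

View pics/top.png

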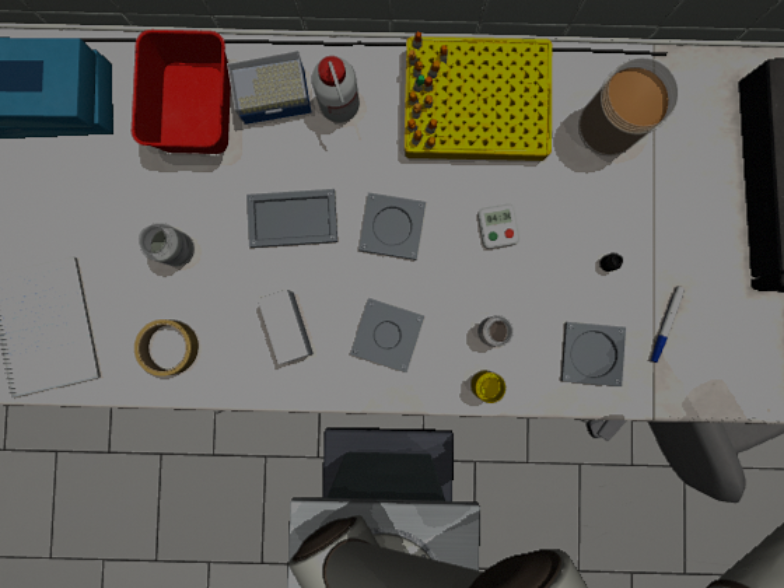

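View pics/scene.png

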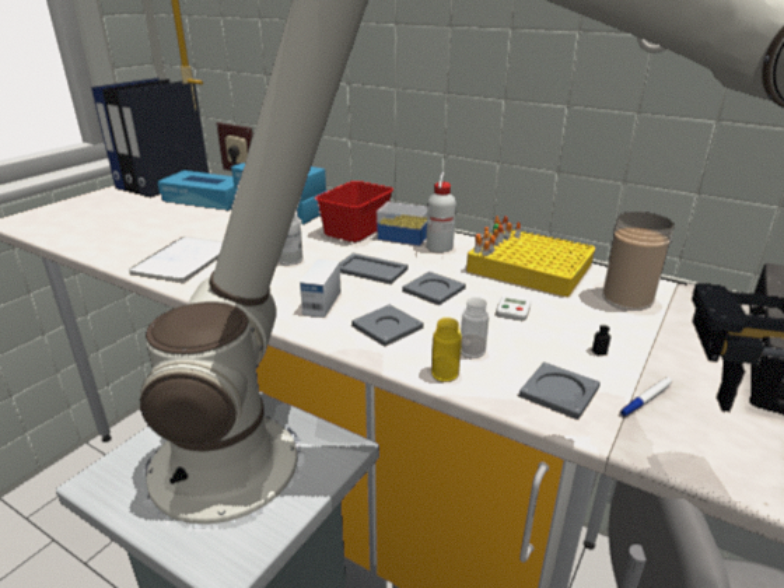

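Top view (784-px picture): the vial is the black thing at (611,262), the only candidate. The small bottle is the translucent one at (496,330); the yellow one at (488,386) is the decoy. The large bottle is at (165,245); the white wash bottle with a red cap at (335,88) and the brown jar at (628,105) are not it. The carton is at (285,327). Blocks: oblong (292,218), medium (392,226), small (387,335), large (593,353). Tape (165,348), timer (498,227).

```bash
cat > m.py <<'E'
from h import *
a=capture("top");P=cloud(a)
s=1.4
W={"vial":(611,262,22),"small_bottle":(496,330,30),"yellow":(488,386,28),"large_bottle":(165,245,42),"carton":(285,327,45),
"oblong":(292,218,55),"medium":(392,226,42),"small":(387,335,45),"large":(593,353,45),"tape":(165,348,40),"timer":(498,227,28)}
for n,(u,v,r) in W.items():
    u,v,r=int(u/s),int(v/s),int(r/s)
    Q=P[v-r:v+r,u-r:u+r].reshape(-1,3);Z=Q[:,2]
    blk=n in("oblong","medium","small","large")
    q=Q[(Z>.010)&(Z<.018)] if blk else Q[(Z>.010)&(Z<.2)]
    top=np.percentile(q[:,2],97)
    t=q if blk else q[q[:,2]>top-.012]
    rc=cv2.minAreaRect((t[:,:2]*1000).astype(np.float32))
    print(n,"top %.3f"%top,len(t),"rect c",np.round(rc[0],1),"size",np.round(rc[1],1),"ang %.1f"%rc[2],"zmin %.4f"%np.percentile(Z,5))
    if blk:
        d=np.linalg.norm(Q[:,:2]*1000-rc[0],axis=1)
        f=Q[(d<60)&(abs(Z-.005)<.003)]; f=f[np.linalg.norm(f[:,:2]*1000-rc[0],axis=1)<(70 if n=="oblong" else 42)]
        print("   floor",len(f),np.round(f.mean(0)*1000,1),"area-d %.1f"%0)
E
python3 m.py
python3 - <<'E'
from h import *
b=capture("top");save(b,"crop.png",(100,130,470,300),2)
E
```

```text
vial top 0.055 53 rect c [ 562.7 -369.5] size [20.8 18.1] ang 13.6 zmin -0.0024
small_bottle top 0.105 74 rect c [ 441.7 -172. ] size [36.1 36.6] ang 35.1 zmin -0.0022
yellow top 0.105 65 rect c [ 352.3 -161.2] size [35.1 36.2] ang 4.0 zmin -0.0022
large_bottle top 0.132 118 rect c [568.2 366. ] size [42.6 43.3] ang 35.0 zmin -0.0024
carton top 0.080 1117 rect c [440.1 171. ] size [109.4  50.5] ang 20.1 zmin -0.0021
oblong top 0.017 930 rect c [626.1 171.8] size [ 90.9 150.6] ang 5.2 zmin -0.0022
   floor 1052 [627.3 172.2   5.4] area-d 0.0
medium top 0.017 1098 rect c [6.166e+02 3.000e-01] size [ 99.8 101. ] ang 82.2 zmin -0.0018
   floor 429 [6.174e+02 4.000e-01 5.500e+00] area-d 0.0
small top 0.018 1378 rect c [4.451e+02 2.000e-01] size [100.  129.3] ang 73.7 zmin -0.0020
   floor 224 [432.8   3.5   5.3] area-d 0.0
large top 0.018 983 rect c [ 408.  -344.1] size [101.6  99.9] ang 86.2 zmin -0.0019
   floor 598 [ 408.3 -345.3    5.6] area-d 0.0
tape top 0.052 505 rect c [401.8 370.3] size [89.2 92.3] ang 1.5 zmin -0.0023
timer top 0.022 744 rect c [ 620.9 -180.9] size [70.  62.8] ang 11.8 zmin -0.0017
```

View pics/crop.png

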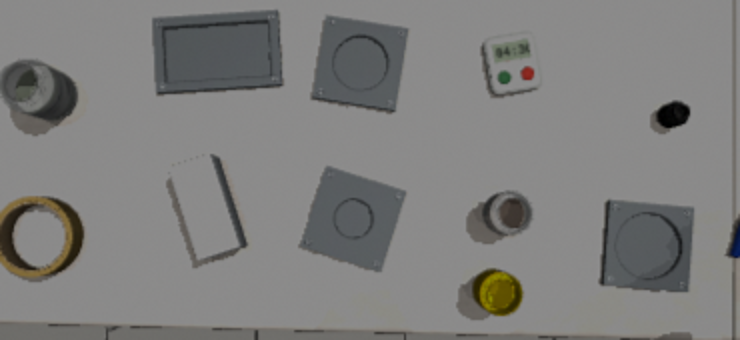

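>>> drive_tool --pt "100 34 20.5 -3 0 0 0" --pt "100 34 20.5 -3 0 0 0" --pt "100 34 20.5 -3 0 0 0" --pt "100 34 20.5 -3 0 0 0" --pt "100 34 20.5 -3 0 0 0"

```text
time_s: 0.62
tcp_pos: [0.36, -0.4921, 0.2263]
ee_rot: [[-0.953, -0.302, -0.0], [-0.302, 0.953, 0.0], [0.0, 0.0, -1.0]]
wrist_force: [0.0, -0.7, -0.0]
gripper_width: 0.998
gripper_force: 0.0
```

>>> drive_tool --pt "100 34 20.5 -3 0 0 0" --pt "100 34 20.5 -3 0 0 0" --pt "100 34 20.5 -3 0 0 0" --pt "100 34 20.5 -3 0 0 0" --pt "100 34 20.5 -3 0 0 0"

```text
time_s: 1.03
tcp_pos: [0.5302, -0.3894, 0.2113]
ee_rot: [[-0.953, -0.302, -0.0], [-0.302, 0.953, 0.0], [0.0, 0.0, -1.0]]
wrist_force: [0.2, -0.4, 0.7]
gripper_width: 0.998
gripper_force: 0.0
```

>>> drive_tool --pt "100 34 20.5 -3 0 0 0" --pt "100 0 0 0 0 0 0" --pt "100 0 0 0 0 0 0"

```text
time_s: 1.28
tcp_pos: [0.5642, -0.3686, 0.2072]
ee_rot: [[-0.952, -0.305, -0.002], [-0.305, 0.952, 0.001], [0.001, 0.001, -1.0]]
wrist_force: [0.3, 0.3, -0.3]
gripper_width: 0.999
gripper_force: 0.0
```

```bash
cat > w.py <<'E'
from h import *
import sys
S=sense();c=capture("wrist");c["S"]=S
save(c,sys.argv[1])
print("tcp",np.round(S["tcp_pos"]*1000,1),"ydir",np.round(S["ee_rot"][:,1],3))
P=cloud(c).reshape(-1,3)
lo,hi=map(float,sys.argv[2:4]);x,y,r=map(float,sys.argv[4:7])
m=(P[:,2]>lo)&(P[:,2]<hi)&(np.hypot(P[:,0]*1000-x,P[:,1]*1000-y)<r)
t=P[m];print(len(t))
if len(t)>5: print(cv2.minAreaRect((t[:,:2]*1000).astype(np.float32)),"mean",t.mean(0)*1000,"circ",cv2.minEnclosingCircle((t[:,:2]*1000).astype(np.float32)))
E
python3 w.py w1.png 0.012 0.08 563 -370 50
```

```text
tcp [ 564.2 -368.6  207.2] ydir [-0.305  0.952  0.001]
621
((561.9221801757812, -371.6496887207031), (29.141447067260742, 27.992002487182617), 16.667221069335938) mean [ 559.29222859 -372.7901904    40.04496518] circ ((562.0799560546875, -372.0787658691406), 14.65096378326416)
```

View pics/w1.png

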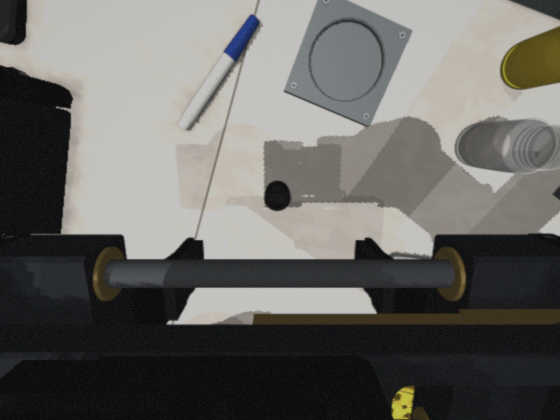

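The wrist view shows the vial at (277,196) and the large block at (347,60). The vial measures 29 mm across at (562,-371.5), which agrees with the top view.

>>> drive_tool --pt "100 -2 -2.5 -35 0 0 0" --pt "100 0 0 -35 0 0 0" --pt "100 0 0 -35 0 0 0" --pt "100 0 0 -35 0 0 0" --pt "100 0 0 -20 0 0 0"

```text
time_s: 1.75
tcp_pos: [0.5572, -0.373, 0.0448]
ee_rot: [[-0.954, -0.299, -0.005], [-0.299, 0.954, 0.003], [0.004, 0.004, -1.0]]
wrist_force: [-0.2, -0.1, -0.2]
gripper_width: 0.998
gripper_force: 0.0
```

>>> drive_tool --pt "100 0 0 -16 0 0 0" --pt "70 0 0 0 0 0 0" --pt "50 0 0 0 0 0 0" --pt "25 0 0 0 0 0 0" --pt "10 0 0 0 0 0 0"

```text
time_s: 2.17
tcp_pos: [0.5615, -0.3737, 0.0347]
ee_rot: [[-0.953, -0.302, 0.003], [-0.302, 0.953, -0.002], [-0.003, -0.002, -1.0]]
wrist_force: [-0.4, -0.8, -0.1]
gripper_width: 0.782
gripper_force: 0.0
```

>>> drive_tool --pt "10 0 0 0 0 0 0" --pt "10 0 0 0 0 0 0" --pt "10 0 0 0 0 0 0" --pt "10 0 0 0 0 0 0"

```text
time_s: 2.5
tcp_pos: [0.5609, -0.3728, 0.0331]
ee_rot: [[-0.953, -0.302, 0.001], [-0.302, 0.953, -0.0], [-0.001, -0.0, -1.0]]
wrist_force: [-0.7, 0.2, -0.8]
gripper_width: 0.48
gripper_force: 0.0
```

>>> drive_tool --pt "10 0 0 -1 0 0 0" --pt "10 0 0 0 0 0 0" --pt "10 0 0 0 0 0 0" --pt "10 0 0 0 0 0 0" --pt "10 0 0 0 0 0 0"

```text
time_s: 2.92
tcp_pos: [0.5607, -0.3727, 0.0314]
ee_rot: [[-0.953, -0.302, -0.0], [-0.302, 0.953, 0.0], [0.0, 0.0, -1.0]]
wrist_force: [-0.5, 1.0, 0.7]
gripper_width: 0.318
gripper_force: 30.0
```

>>> drive_tool --pt "10 0 0 0 0 0 0" --pt "10 0 0 0 0 0 0" --pt "10 0 0 10 0 0 0" --pt "10 0 0 30 0 0 0" --pt "10 0 0 30 0 0 0"

```text
time_s: 3.33
tcp_pos: [0.5598, -0.3725, 0.1013]
ee_rot: [[-0.953, -0.302, -0.004], [-0.302, 0.953, 0.001], [0.003, 0.002, -1.0]]
wrist_force: [0.9, -0.1, -0.4]
gripper_width: 0.317
gripper_force: 30.0
```

>>> drive_tool --pt "10 0 0 30 0 0 0" --pt "10 -6 18 34 0 0 0" --pt "10 -13 37 10 0 0 0" --pt "10 -13 37 10 0 0 0" --pt "10 -13 37 10 0 0 0"

```text
time_s: 3.75
tcp_pos: [0.5151, -0.2428, 0.1971]
ee_rot: [[-0.954, -0.301, 0.002], [-0.301, 0.954, -0.0], [-0.002, -0.001, -1.0]]
wrist_force: [0.9, 1.6, 0.2]
gripper_width: 0.323
gripper_force: 30.0
```

>>> drive_tool --pt "10 -13 37 0 0 0 0" --pt "10 -13 37 0 0 0 0" --pt "10 -13 37 0 0 0 0" --pt "10 -13 37 0 0 0 0" --pt "10 -13 37 0 0 0 0"

```text
time_s: 4.17
tcp_pos: [0.4499, -0.0574, 0.1965]
ee_rot: [[-0.953, -0.302, 0.002], [-0.302, 0.953, 0.0], [-0.002, -0.0, -1.0]]
wrist_force: [1.2, 0.9, -0.1]
gripper_width: 0.322
gripper_force: 30.0
```

>>> drive_tool --pt "10 -13 37 0 0 0 0" --pt "10 -4 25 0 0 0 0" --pt "10 0 0 0 0 0 0" --pt "10 0 0 0 0 0 0"

```text
time_s: 4.5
tcp_pos: [0.4338, 0.0043, 0.1966]
ee_rot: [[-0.952, -0.305, 0.002], [-0.305, 0.952, 0.001], [-0.002, -0.0, -1.0]]
wrist_force: [0.3, -0.7, -1.1]
gripper_width: 0.316
gripper_force: 30.0
```

```bash
python3 w.py w2.png 0.0105 0.018 433 3 85
python3 - <<'E'
from h import *
# pocket centre via circle on top view block
a=capture("top");P=cloud(a)
Q=P.reshape(-1,3);m=(abs(Q[:,2]-.0145)<.005)&(np.hypot(Q[:,0]*1000-433,Q[:,1]*1000-3)<72)
print(m.sum(),cv2.minAreaRect((Q[m][:,:2]*1000).astype(np.float32)))
E
```

```text
tcp [433.8   4.3 196.6] ydir [-0.305  0.952 -0.   ]
6162
((430.6672058105469, 2.1373558044433594), (100.1930923461914, 100.234375), 73.53792572021484) mean [ 4.24321835e+02 -3.20283485e-01  1.23193882e+01] circ ((430.537109375, 2.178316116333008), 70.09973907470703)
12 ((373.8575134277344, -29.405807495117188), (6.508976936340332, 11.670440673828125), 35.78071594238281)
```

View pics/w2.png

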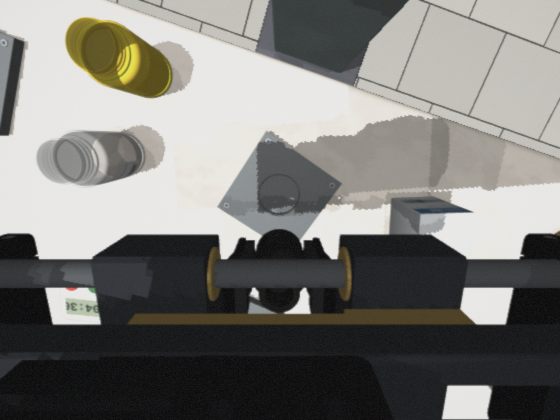

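The wrist view shows the vial in the jaws and the small block with its pocket at (280,193). The block measures 100 × 100 mm, centred at (430.7,2.1).

>>> drive_tool --pt "10 -4 -2 -35 0 0 0" --pt "10 0 0 -35 0 0 0" --pt "10 0 0 -35 0 0 0" --pt "10 0 0 -25 0 0 0" --pt "10 0 0 -15 0 0 0"

```text
time_s: 5.02
tcp_pos: [0.4284, -0.0006, 0.0479]
ee_rot: [[-0.954, -0.299, -0.005], [-0.299, 0.954, -0.002], [0.005, -0.0, -1.0]]
wrist_force: [-0.7, 0.5, -0.0]
gripper_width: 0.321
gripper_force: 30.0
```

>>> drive_tool --pt "10 0 0 -8 0 0 0" --pt "10 0 0 -5 0 0 0" --pt "10 0 0 0 0 0 0" --pt "10 0 0 0 0 0 0"

```text
time_s: 5.35
tcp_pos: [0.4306, 0.0011, 0.0382]
ee_rot: [[-0.954, -0.301, 0.002], [-0.301, 0.954, 0.0], [-0.002, -0.0, -1.0]]
wrist_force: [-1.1, -1.0, -1.5]
gripper_width: 0.319
gripper_force: 30.0
```

>>> drive_tool --pt "10 0 0.5 -1.5 0 0 0" --pt "10 0 0 0 0 0 0" --pt "45 0 0 0 0 0 0" --pt "45 0 0 0 0 0 0" --pt "45 0 0 0 0 0 0"

```text
time_s: 5.77
tcp_pos: [0.43, 0.0019, 0.0364]
ee_rot: [[-0.953, -0.302, 0.001], [-0.302, 0.953, 0.0], [-0.001, 0.0, -1.0]]
wrist_force: [-0.1, -0.1, -0.5]
gripper_width: 0.427
gripper_force: 0.0
```

>>> drive_tool --pt "60 0 0 0 0 0 0" --pt "60 0 0 10 0 0 0" --pt "80 0 0 30 0 0 0" --pt "100 0 0 40 0 0 0" --pt "100 0 0 40 0 0 0"

```text
time_s: 6.18
tcp_pos: [0.4288, 0.0014, 0.157]
ee_rot: [[-0.953, -0.302, -0.003], [-0.302, 0.953, -0.001], [0.003, -0.0, -1.0]]
wrist_force: [1.9, 0.7, -0.7]
gripper_width: 0.741
gripper_force: 0.0
```

>>> drive_tool --pt "100 0 0 35 0 0 0" --pt "100 0 0 0 0 0 0"

```text
time_s: 6.35
tcp_pos: [0.434, 0.0027, 0.1982]
ee_rot: [[-0.953, -0.304, 0.015], [-0.304, 0.953, 0.004], [-0.016, -0.001, -1.0]]
wrist_force: [0.7, 0.6, -0.4]
gripper_width: 0.895
gripper_force: 0.0
```

```bash
python3 w.py w3.png 0.02 0.08 430 2 40;python3 w.py w3.png 0.0105 0.0165 430 2 72
```

```text
tcp [434.    2.7 198.2] ydir [-0.304  0.953 -0.001]
671
((430.9015808105469, 1.6378707885742188), (27.346586227416992, 27.91133689880371), 18.472530364990234) mean [428.92375398   0.67366545  45.29643575] circ ((431.7327575683594, 1.5625433921813965), 14.544208526611328)
tcp [432.    2.5 194.9] ydir [-0.302  0.953  0.   ]
6742
((430.6409606933594, 2.260040283203125), (100.3680191040039, 100.26893615722656), 73.49893951416016) mean [428.36047383   1.43799011  12.33095191] circ ((430.7733154296875, 2.0285024642944336), 69.98081970214844)
```

Vial is in, concentric to about 1 mm. Next is the small bottle.

>>> drive_tool --pt "100 2 -35 0 0 0 0" --pt "100 2 -35 0 0 0 0" --pt "100 2 -35 0 0 0 0" --pt "100 2 -35 0 0 0 0" --pt "100 2 -34 0 0 0 0"

```text
time_s: 6.87
tcp_pos: [0.4384, -0.1737, 0.1891]
ee_rot: [[-0.953, -0.302, -0.004], [-0.302, 0.953, 0.001], [0.004, 0.002, -1.0]]
wrist_force: [1.0, 0.6, -0.5]
gripper_width: 1.001
gripper_force: 0.0
```

>>> drive_tool --pt "100 0 0 0 0 0 0" --pt "100 0 0 0 0 0 0"

```text
time_s: 7.03
tcp_pos: [0.4384, -0.1736, 0.1889]
ee_rot: [[-0.955, -0.298, -0.005], [-0.298, 0.955, 0.001], [0.004, 0.002, -1.0]]
wrist_force: [-0.3, 0.1, -0.7]
gripper_width: 1.002
gripper_force: 0.0
```

```bash
python3 w.py w4.png 0.09 0.12 442 -172 40;python3 w.py w4.png 0.03 0.12 442 -172 45
```

```text
tcp [ 438.4 -173.6  188.9] ydir [-0.298  0.955  0.002]
646
((440.1731262207031, -174.83016967773438), (36.890384674072266, 36.3590087890625), 62.240234375) mean [ 440.56556232 -174.79926083   98.29621522] circ ((440.8031311035156, -174.6062469482422), 19.08654022216797)
tcp [ 438.6 -172.6  189.2] ydir [-0.3    0.954  0.002]
2128
((440.4827880859375, -174.78390502929688), (48.29925537109375, 48.19287109375), 1.2999404668807983) mean [ 437.95872224 -175.47059256   76.84946583] circ ((440.54962158203125, -174.68460083007812), 24.467187881469727)
```

View pics/w4.png

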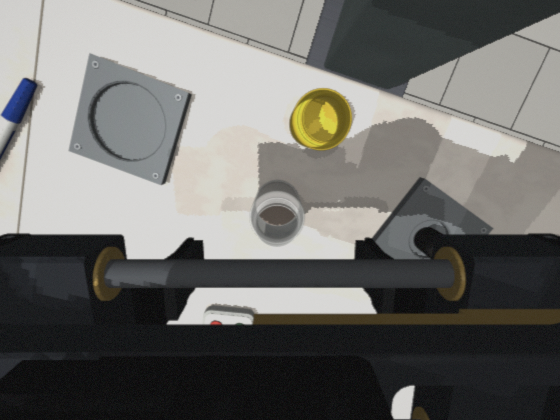

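The translucent small bottle is at (278,215), between the jaws, and the yellow one at (322,118) is clear of them.

>>> drive_tool --pt "100 2 -1 -30 0 0 0" --pt "100 0 0 -30 0 0 0" --pt "100 0 0 -30 0 0 0" --pt "100 0 0 -25 0 0 0" --pt "80 0 0 -14 0 0 0"

```text
time_s: 7.55
tcp_pos: [0.4397, -0.1716, 0.0591]
ee_rot: [[-0.953, -0.304, -0.005], [-0.304, 0.953, 0.001], [0.005, 0.002, -1.0]]
wrist_force: [0.7, 0.1, 0.1]
gripper_width: 0.974
gripper_force: 0.0
```

>>> drive_tool --pt "30 0 0 0 0 0 0" --pt "30 0 0 0 0 0 0" --pt "30 0 0 0 0 0 0" --pt "30 0 0 0 0 0 0" --pt "30 0 0 0 0 0 0"

```text
time_s: 7.97
tcp_pos: [0.4426, -0.1731, 0.0633]
ee_rot: [[-0.953, -0.303, 0.003], [-0.303, 0.953, -0.0], [-0.003, -0.001, -1.0]]
wrist_force: [-0.8, -0.6, -0.0]
gripper_width: 0.636
gripper_force: 0.0
```

>>> drive_tool --pt "30 0 0 0 0 0 0" --pt "30 0 0 0 0 0 0" --pt "30 0 0 0 0 0 0"

```text
time_s: 8.22
tcp_pos: [0.4424, -0.1733, 0.063]
ee_rot: [[-0.953, -0.302, 0.002], [-0.302, 0.953, -0.0], [-0.002, -0.001, -1.0]]
wrist_force: [-1.3, 1.5, 5.9]
gripper_width: 0.551
gripper_force: 30.0
```

>>> drive_tool --pt "30 0 0 10 0 0 0" --pt "30 0 0 30 0 0 0" --pt "30 0 0 30 0 0 0" --pt "30 10 10 30 0 0 0" --pt "30 25 25 20 0 0 0"

```text
time_s: 8.63
tcp_pos: [0.4752, -0.1396, 0.1847]
ee_rot: [[-0.955, -0.298, 0.001], [-0.298, 0.955, -0.0], [-0.001, -0.0, -1.0]]
wrist_force: [1.4, -0.2, -1.9]
gripper_width: 0.555
gripper_force: 30.0
```

>>> drive_tool --pt "30 28 28 0 0 0 0" --pt "30 28 28 0 0 0 0" --pt "30 28 28 0 0 0 0" --pt "30 28 28 0 0 0 0" --pt "30 26 26 0 0 0 0"

```text
time_s: 9.05
tcp_pos: [0.6157, 0.0013, 0.1817]
ee_rot: [[-0.953, -0.302, -0.0], [-0.302, 0.953, 0.0], [0.0, 0.0, -1.0]]
wrist_force: [0.8, -1.2, -0.9]
gripper_width: 0.551
gripper_force: 30.0
```

>>> drive_tool --pt "30 0 0 0 0 0 0" --pt "30 0 0 0 0 0 0" --pt "30 0 0 0 0 0 0"

```text
time_s: 9.3
tcp_pos: [0.6139, -0.0005, 0.1811]
ee_rot: [[-0.953, -0.302, -0.002], [-0.302, 0.953, -0.0], [0.002, 0.0, -1.0]]
wrist_force: [-1.3, -0.8, -0.5]
gripper_width: 0.549
gripper_force: 30.0
```

```bash
python3 w.py w5.png 0.0105 0.0165 615 -1 78
```

```text
tcp [ 6.139e+02 -5.000e-01  1.811e+02] ydir [-0.302  0.953  0.   ]
4095
((616.1104736328125, -1.77838134765625), (100.13170623779297, 100.34069061279297), 82.2032241821289) mean [598.33457179  -9.35560508  12.31991551] circ ((615.88916015625, -1.9097877740859985), 69.65431213378906)
```

>>> drive_tool --pt "30 4 -1 -30 0 0 0" --pt "30 0 0 -30 0 0 0" --pt "30 0 0 -25 0 0 0" --pt "30 0 0 -15 0 0 0" --pt "30 0 0 -7 0 0 0"

```text
time_s: 9.77
tcp_pos: [0.6162, -0.0029, 0.0726]
ee_rot: [[-0.954, -0.3, -0.005], [-0.3, 0.954, -0.001], [0.005, 0.001, -1.0]]
wrist_force: [-0.5, -0.2, -0.0]
gripper_width: 0.55
gripper_force: 30.0
```

>>> drive_tool --pt "30 0 0 -3 0 0 0" --pt "30 0 0 0 0 0 0" --pt "30 0 0 0 0 0 0"

```text
time_s: 10.02
tcp_pos: [0.6195, -0.0016, 0.0735]
ee_rot: [[-0.953, -0.302, 0.002], [-0.302, 0.953, 0.0], [-0.002, -0.0, -1.0]]
wrist_force: [-0.2, -0.3, -1.2]
gripper_width: 0.551
gripper_force: 30.0
```

>>> drive_tool --pt "30 -1 0 -4 0 0 0" --pt "30 0 0 -1 0 0 0" --pt "30 0 0 0 0 0 0"

```text
time_s: 10.27
tcp_pos: [0.6181, -0.0012, 0.0681]
ee_rot: [[-0.953, -0.302, 0.001], [-0.302, 0.953, 0.0], [-0.001, -0.0, -1.0]]
wrist_force: [-1.1, 0.3, 2.7]
gripper_width: 0.551
gripper_force: 30.0
```

>>> drive_tool --pt "80 0 0 0 0 0 0" --pt "90 0 0 0 0 0 0" --pt "90 0 0 0 0 0 0" --pt "90 0 0 0 0 0 0" --pt "100 0 0 10 0 0 0"

```text
time_s: 10.68
tcp_pos: [0.6163, -0.0015, 0.0752]
ee_rot: [[-0.953, -0.301, -0.005], [-0.301, 0.953, -0.001], [0.005, 0.001, -1.0]]
wrist_force: [-0.3, -0.9, -0.8]
gripper_width: 0.844
gripper_force: 0.0
```

>>> drive_tool --pt "100 0 0 30 0 0 0" --pt "100 0 0 40 0 0 0" --pt "100 0 0 40 0 0 0" --pt "100 0 0 0 0 0 0" --pt "100 0 0 0 0 0 0"

```text
time_s: 11.1
tcp_pos: [0.6194, -0.0009, 0.1912]
ee_rot: [[-0.953, -0.302, 0.008], [-0.302, 0.953, 0.002], [-0.008, -0.001, -1.0]]
wrist_force: [-0.3, -0.1, -1.0]
gripper_width: 0.995
gripper_force: 0.0
```

```bash
python3 w.py w6.png 0.03 0.15 615 -1 45;python3 w.py w6.png 0.0105 0.0165 615 -1 78
```

```text
tcp [619.4  -0.9 191.2] ydir [-0.302  0.953 -0.001]
2230
((616.13720703125, -2.6727561950683594), (48.2877082824707, 48.20473098754883), 28.694143295288086) mean [613.98677479  -3.29920905  80.43041486] circ ((616.2819213867188, -2.4560351371765137), 24.505184173583984)
tcp [618.   -1.1 188.7] ydir [-0.302  0.953  0.   ]
4687
((616.1148071289062, -1.8013191223144531), (100.1387939453125, 100.2408218383789), 82.15562438964844) mean [606.53528003  -4.61061835  12.32571985] circ ((616.2671508789062, -1.8744983673095703), 70.42740631103516)
```

>>> drive_tool --pt "100 -28 28 0 0 0 0" --pt "100 -28 28 0 0 0 0" --pt "100 -28 28 0 0 0 0" --pt "100 -28 28 0 0 0 0" --pt "100 -28 28 0 0 0 0"

```text
time_s: 11.62
tcp_pos: [0.4755, 0.139, 0.1854]
ee_rot: [[-0.954, -0.301, -0.003], [-0.301, 0.954, -0.002], [0.004, -0.001, -1.0]]
wrist_force: [0.0, 0.8, -0.0]
gripper_width: 1.0
gripper_force: 0.0
```

>>> drive_tool --pt "100 -28 28 0 0 0 0" --pt "100 -9 3 0 0 0 0" --pt "100 0 0 0 0 0 0" --pt "100 0 0 0 0 0 0" --pt "100 0 0 0 0 0 0"

```text
time_s: 12.03
tcp_pos: [0.4411, 0.1692, 0.1865]
ee_rot: [[-0.953, -0.301, -0.001], [-0.301, 0.953, -0.001], [0.001, -0.001, -1.0]]
wrist_force: [0.1, 0.6, -0.3]
gripper_width: 1.001
gripper_force: 0.0
```

```bash
python3 w.py w7.png 0.065 0.09 440 170 75
```

```text
tcp [441.1 169.2 186.5] ydir [-0.301  0.953 -0.001]
6250
((433.75775146484375, 167.104736328125), (98.5661849975586, 50.06721878051758), 19.76491928100586) mean [431.13432551 166.23511117  74.25777171] circ ((433.61737060546875, 167.59133911132812), 54.940101623535156)
```

View pics/w7.png

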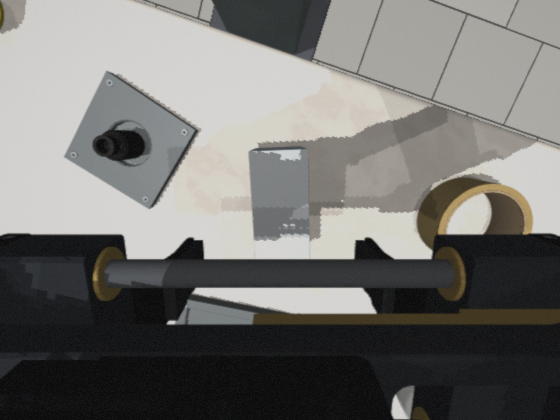

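The small bottle is seated within 1 mm of its pocket's centre. This view shows the carton at (280,200) between the jaws, with its far end hidden by the gripper. Corrected for that, its centre is at (439,169) and its long axis at 19.8°.

>>> drive_tool --pt "100 -2 0 -30 0 0 0.04" --pt "100 0 0 -35 0 0 0" --pt "100 0 0 -35 0 0 0" --pt "100 0 0 -25 0 0 0" --pt "80 0 0 -16 0 0 0"

```text
time_s: 12.5
tcp_pos: [0.4382, 0.1677, 0.0429]
ee_rot: [[-0.941, -0.337, -0.004], [-0.337, 0.941, -0.003], [0.005, -0.002, -1.0]]
wrist_force: [-0.2, -0.1, -0.5]
gripper_width: 0.97
gripper_force: 0.0
```

>>> drive_tool --pt "30 0 0 0 0 0 0" --pt "30 0 0 0 0 0 0" --pt "30 0 0 0 0 0 0" --pt "30 0 0 0 0 0 0" --pt "30 0 0 0 0 0 0"

```text
time_s: 12.92
tcp_pos: [0.4396, 0.1702, 0.0473]
ee_rot: [[-0.941, -0.34, 0.002], [-0.34, 0.941, 0.002], [-0.003, 0.001, -1.0]]
wrist_force: [-0.6, 0.5, 0.4]
gripper_width: 0.633
gripper_force: 0.0
```

>>> drive_tool --pt "30 0 0 0 0 0 0" --pt "30 0 0 0 0 0 0" --pt "30 0 0 0 0 0 0"

```text
time_s: 13.17
tcp_pos: [0.4394, 0.1702, 0.0472]
ee_rot: [[-0.94, -0.34, 0.002], [-0.34, 0.94, 0.001], [-0.002, 0.0, -1.0]]
wrist_force: [-0.7, -0.6, 5.6]
gripper_width: 0.573
gripper_force: 30.0
```

>>> drive_tool --pt "30 0 0 10 0 0 0" --pt "30 0 0 30 0 0 0" --pt "30 0 0 35 0 0 0.1" --pt "30 20 0 35 0 0 0.12" --pt "30 26 0 20 0 0 0.12"

```text
time_s: 13.58
tcp_pos: [0.485, 0.1701, 0.1804]
ee_rot: [[-0.768, -0.64, 0.004], [-0.64, 0.768, 0.003], [-0.005, -0.001, -1.0]]
wrist_force: [-0.2, 1.3, -0.7]
gripper_width: 0.574
gripper_force: 30.0
```

>>> drive_tool --pt "30 30 0 0 0 0 0.12" --pt "30 30 0 0 0 0 0.12" --pt "30 30 0 0 0 0 0.12" --pt "30 30 0 0 0 0 0.12" --pt "30 20 0 0 0 0 0.12"

```text
time_s: 14.0
tcp_pos: [0.6268, 0.1695, 0.1754]
ee_rot: [[-0.275, -0.961, 0.0], [-0.961, 0.275, -0.0], [-0.0, -0.0, -1.0]]
wrist_force: [-0.3, 0.3, -0.5]
gripper_width: 0.572
gripper_force: 30.0
```

>>> drive_tool --pt "30 0 0 0 0 0 0.12" --pt "30 0 0 0 0 0 0.12" --pt "30 0 0 0 0 0 0.12" --pt "30 0 0 0 0 0 0" --pt "30 0 0 0 0 0 0"

```text
time_s: 14.42
tcp_pos: [0.6244, 0.1697, 0.1757]
ee_rot: [[0.073, -0.997, -0.001], [-0.997, -0.073, -0.0], [0.0, 0.001, -1.0]]
wrist_force: [-0.4, -0.4, -0.6]
gripper_width: 0.574
gripper_force: 30.0
```

```bash
python3 w.py w8.png 0.0105 0.0165 625 170 95
```

```text
tcp [624.4 169.7 175.7] ydir [-0.997 -0.073  0.001]
1488
((631.36279296875, 109.3650131225586), (89.96284484863281, 28.39708137512207), 5.553083896636963) mean [631.3443061  104.52696284  12.3523926 ] circ ((631.3240966796875, 110.14952850341797), 46.72264862060547)
```

View pics/w8.png

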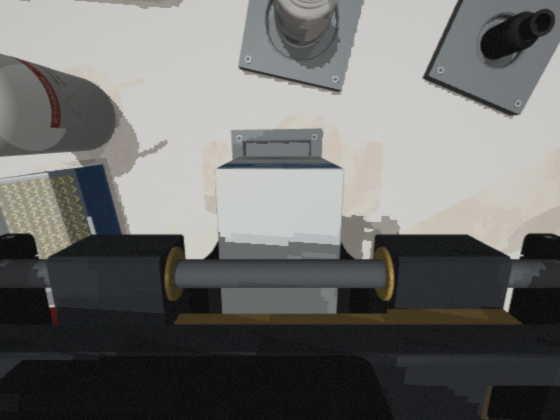

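The view shows the carton in the jaws, aligned over the oblong block; the block's near strip is at (277,145). Extrapolating from that strip gives a block centre of (625.5,170) at 5.4°.

>>> drive_tool --pt "30 1 0 -30 0 0 0.02" --pt "30 0 0 -30 0 0 0" --pt "30 0 0 -25 0 0 0" --pt "30 0 0 -20 0 0 0" --pt "30 0 0 -10 0 0 0"

```text
time_s: 14.88
tcp_pos: [0.6239, 0.169, 0.0579]
ee_rot: [[0.093, -0.996, -0.005], [-0.996, -0.093, -0.002], [0.001, 0.005, -1.0]]
wrist_force: [-0.3, -0.8, -1.5]
gripper_width: 0.573
gripper_force: 30.0
```

>>> drive_tool --pt "30 0 0 -4 0 0 0" --pt "30 0 0 0 0 0 0" --pt "30 0 0 0 0 0 0" --pt "30 0 0 0 0 0 0"

```text
time_s: 15.22
tcp_pos: [0.6268, 0.1702, 0.0588]
ee_rot: [[0.096, -0.995, 0.003], [-0.995, -0.096, 0.001], [-0.001, -0.003, -1.0]]
wrist_force: [0.2, -0.3, -0.6]
gripper_width: 0.573
gripper_force: 30.0
```

>>> drive_tool --pt "30 -1 0 -4 0 0 0" --pt "30 0 0 -2 0 0 0" --pt "30 0 0 0 0 0 0" --pt "30 0 0 0 0 0 0"

```text
time_s: 15.55
tcp_pos: [0.6252, 0.17, 0.0522]
ee_rot: [[0.096, -0.995, 0.002], [-0.995, -0.096, 0.001], [-0.0, -0.002, -1.0]]
wrist_force: [-2.0, -0.3, 4.1]
gripper_width: 0.575
gripper_force: 30.0
```

>>> drive_tool --pt "80 0 0 0 0 0 0" --pt "90 0 0 0 0 0 0" --pt "90 0 0 0 0 0 0" --pt "90 0 0 0 0 0 0" --pt "100 0 0 15 0 0 0"

```text
time_s: 15.97
tcp_pos: [0.6226, 0.1687, 0.0627]
ee_rot: [[0.095, -0.995, -0.007], [-0.995, -0.095, -0.003], [0.002, 0.007, -1.0]]
wrist_force: [-0.4, 0.2, -0.0]
gripper_width: 0.866
gripper_force: 0.0
```

>>> drive_tool --pt "100 0 0 35 0 0 0" --pt "100 0 0 40 0 0 0" --pt "100 0 0 40 0 0 0" --pt "100 0 0 40 0 0 0" --pt "100 -4 16 10 0 0 0"

```text
time_s: 16.38
tcp_pos: [0.6241, 0.1847, 0.2394]
ee_rot: [[0.094, -0.995, 0.013], [-0.996, -0.094, 0.004], [-0.002, -0.013, -1.0]]
wrist_force: [0.6, 0.9, 0.9]
gripper_width: 0.994
gripper_force: 0.0
```

>>> drive_tool --pt "100 -11 36 0 0 0 0" --pt "100 -11 36 0 0 0 0" --pt "100 -11 36 0 0 0 0" --pt "100 -11 36 0 0 0 0" --pt "100 -10 34 0 0 0 0"

```text
time_s: 16.8
tcp_pos: [0.5658, 0.3653, 0.2309]
ee_rot: [[0.096, -0.995, -0.0], [-0.995, -0.096, -0.0], [0.0, 0.0, -1.0]]
wrist_force: [0.1, 0.1, -0.2]
gripper_width: 0.999
gripper_force: 0.0
```

>>> drive_tool --pt "100 0 0 0 0 0 0" --pt "100 0 0 0 0 0 0" --pt "100 0 0 0 0 0 0"

```text
time_s: 17.05
tcp_pos: [0.5666, 0.3635, 0.2306]
ee_rot: [[0.096, -0.995, -0.001], [-0.995, -0.096, -0.001], [0.001, 0.001, -1.0]]
wrist_force: [0.9, -0.7, -0.3]
gripper_width: 0.999
gripper_force: 0.0
```

```bash
python3 w.py w9.png 0.118 0.145 567 365 45;python3 w.py w9.png 0.06 0.145 567 365 50;python3 w.py w9.png 0.065 0.1 625 170 80;python3 w.py w9.png 0.0105 0.0165 625 170 100
```

```text
tcp [566.6 363.5 230.6] ydir [-0.995 -0.096  0.001]
684
((568.3040161132812, 364.52728271484375), (43.53252410888672, 43.64411163330078), 43.77663803100586) mean [568.2097778  365.56541082 126.44807883] circ ((568.2304077148438, 365.4007568359375), 22.653554916381836)
tcp [566.9 362.8 230.8] ydir [-0.995 -0.095  0.001]
2390
((568.7449951171875, 365.036865234375), (59.67689514160156, 60.50098419189453), 6.400759696960449) mean [568.75658851 359.78894571 105.69749958] circ ((568.250244140625, 365.0118408203125), 30.493431091308594)
tcp [567.1 362.5 231. ] ydir [-0.996 -0.094  0.   ]
3107
((622.0850219726562, 203.36648559570312), (50.110450744628906, 43.02397537231445), 5.520576000213623) mean [621.48044875 205.89612228  78.72755005] circ ((621.9419555664062, 202.9549560546875), 32.601715087890625)
tcp [567.2 362.4 231.1] ydir [-0.996 -0.094  0.   ]
2314
((622.8060302734375, 202.25291442871094), (90.05990600585938, 85.84249877929688), 5.231886863708496) mean [616.97603896 213.57448201  12.37702142] circ ((623.1516723632812, 201.8183135986328), 61.44239044189453)
```

View pics/w9.png

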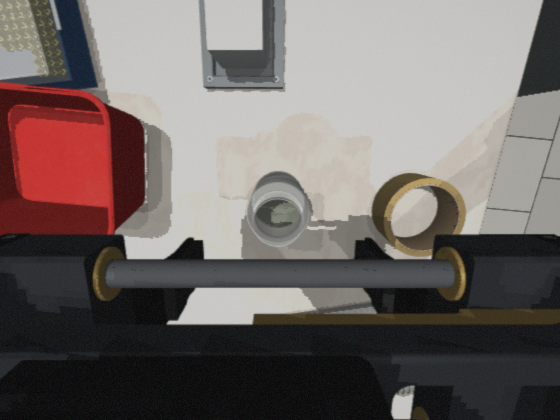

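The large bottle is at (278,210), between the jaws, measuring 60.5 mm at (568.5,365). The tape at (420,215) and the red bin are clear. At the top of the picture the carton sits in its pocket, with both ends where they should be.

>>> drive_tool --pt "100 1 2 -30 0 0 0" --pt "100 0 0 -35 0 0 0" --pt "100 0 0 -35 0 0 0" --pt "100 0 0 -25 0 0 0" --pt "90 0 0 -15 0 0 0"

```text
time_s: 17.67
tcp_pos: [0.5667, 0.3633, 0.0873]
ee_rot: [[0.094, -0.996, -0.005], [-0.996, -0.094, -0.004], [0.003, 0.005, -1.0]]
wrist_force: [-0.2, -0.0, -0.4]
gripper_width: 0.973
gripper_force: 0.0
```

>>> drive_tool --pt "40 0 0 -5 0 0 0" --pt "40 0 0 0 0 0 0" --pt "40 0 0 0 0 0 0" --pt "40 0 0 0 0 0 0" --pt "40 0 0 0 0 0 0"

```text
time_s: 18.08
tcp_pos: [0.5687, 0.3662, 0.088]
ee_rot: [[0.096, -0.995, 0.003], [-0.995, -0.096, 0.002], [-0.002, -0.003, -1.0]]
wrist_force: [0.4, 0.6, 1.1]
gripper_width: 0.689
gripper_force: 30.0
```

>>> drive_tool --pt "40 0 0 0 0 0 0" --pt "40 0 0 0 0 0 0"

```text
time_s: 18.25
tcp_pos: [0.5686, 0.3663, 0.088]
ee_rot: [[0.096, -0.995, 0.003], [-0.995, -0.096, 0.002], [-0.002, -0.003, -1.0]]
wrist_force: [-0.1, -0.5, 4.7]
gripper_width: 0.688
gripper_force: 30.0
```

>>> drive_tool --pt "40 0 0 10 0 0 0" --pt "40 0 0 30 0 0 0" --pt "40 0 0 38 0 0 0" --pt "40 0 0 38 0 0 0" --pt "40 -4 -16 18 0 0 0"

```text
time_s: 18.67
tcp_pos: [0.5657, 0.3526, 0.2257]
ee_rot: [[0.099, -0.995, 0.008], [-0.995, -0.099, 0.005], [-0.005, -0.008, -1.0]]
wrist_force: [1.2, 0.4, -0.4]
gripper_width: 0.691
gripper_force: 30.0
```

>>> drive_tool --pt "40 -8.5 -36 0 0 0 0" --pt "40 -8.5 -38 0 0 0 0" --pt "40 -8.5 -38 0 0 0 0" --pt "40 -8.5 -38 0 0 0 0" --pt "40 -8.5 -38 0 0 0 0"

```text
time_s: 19.08
tcp_pos: [0.5199, 0.16, 0.2202]
ee_rot: [[0.096, -0.995, -0.001], [-0.995, -0.096, 0.0], [-0.0, 0.001, -1.0]]
wrist_force: [0.6, -0.6, -1.0]
gripper_width: 0.687
gripper_force: 30.0
```

>>> drive_tool --pt "40 -8.5 -38 0 0 0 0" --pt "40 -8.5 -38 0 0 0 0" --pt "40 -8.5 -38 0 0 0 0" --pt "40 -8.5 -38 0 0 0 0" --pt "40 -8.5 -38 0 0 0 0"

```text
time_s: 19.5
tcp_pos: [0.4774, -0.0298, 0.2204]
ee_rot: [[0.096, -0.995, -0.0], [-0.995, -0.096, 0.0], [-0.001, 0.0, -1.0]]
wrist_force: [0.0, -1.1, -1.3]
gripper_width: 0.693
gripper_force: 30.0
```

>>> drive_tool --pt "40 -8.5 -38 0 0 0 0" --pt "40 -8.5 -38 0 0 0 0" --pt "40 -8.5 -38 0 0 0 0" --pt "40 -8.5 -38 0 0 0 0" --pt "40 -8.5 -38 0 0 0 0"

```text
time_s: 19.92
tcp_pos: [0.435, -0.2197, 0.2205]
ee_rot: [[0.096, -0.995, 0.0], [-0.995, -0.096, 0.001], [-0.001, -0.0, -1.0]]
wrist_force: [0.3, -0.5, -1.7]
gripper_width: 0.688
gripper_force: 30.0
```

>>> drive_tool --pt "40 -8.5 -38 0 0 0 0" --pt "40 -8 -38 0 0 0 0" --pt "40 -8 -38 0 0 0 0" --pt "40 0 -10 0 0 0 0" --pt "40 0 0 0 0 0 0"

```text
time_s: 20.33
tcp_pos: [0.4108, -0.3444, 0.2197]
ee_rot: [[0.091, -0.996, -0.001], [-0.996, -0.091, 0.0], [-0.001, 0.001, -1.0]]
wrist_force: [-0.0, 0.5, -2.1]
gripper_width: 0.691
gripper_force: 30.0
```

>>> drive_tool --pt "40 0 0 0 0 0 0" --pt "40 0 0 0 0 0 0"

```text
time_s: 20.5
tcp_pos: [0.4117, -0.3413, 0.22]
ee_rot: [[0.096, -0.995, -0.0], [-0.995, -0.096, 0.001], [-0.001, 0.0, -1.0]]
wrist_force: [-0.8, 0.2, -1.7]
gripper_width: 0.685
gripper_force: 30.0
```

```bash
python3 w.py w10.png 0.0105 0.0165 407 -346 78
```

```text
tcp [ 411.7 -341.3  220. ] ydir [-0.995 -0.096  0.   ]
2405
((406.878173828125, -347.9127502441406), (95.85734558105469, 100.23137664794922), 86.24263000488281) mean [ 407.90535114 -370.89849996   12.35120839] circ ((407.1954650878906, -347.9102478027344), 68.9200210571289)
```

View pics/w10.png

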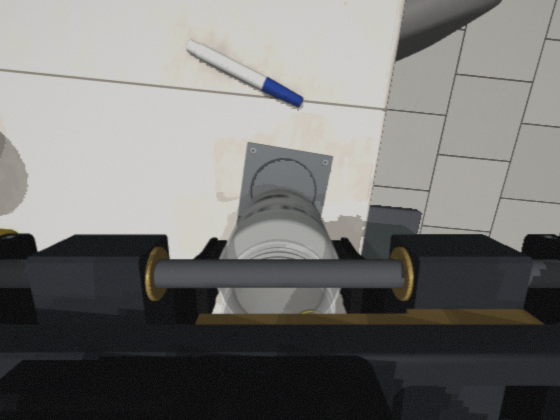

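The view shows the bottle in the jaws, with the large block partly behind it; the pocket is at (285,185). With the hidden strip added, the block centre is (407,-345.6).

>>> drive_tool --pt "40 -4.5 -3 -30 0 0 0" --pt "40 0 0 -30 0 0 0" --pt "40 0 0 -28 0 0 0" --pt "40 0 0 -20 0 0 0" --pt "40 0 0 -10 0 0 0"

```text
time_s: 20.97
tcp_pos: [0.4062, -0.3431, 0.0996]
ee_rot: [[0.098, -0.995, -0.004], [-0.995, -0.098, 0.003], [-0.003, 0.004, -1.0]]
wrist_force: [-0.7, 0.7, -1.5]
gripper_width: 0.686
gripper_force: 30.0
```

>>> drive_tool --pt "40 0 0 -4 0 0 0" --pt "40 0 0 0 0 0 0" --pt "40 0 0 0 0 0 0" --pt "40 0 0 0 0 0 0"

```text
time_s: 21.3
tcp_pos: [0.4085, -0.3456, 0.0997]
ee_rot: [[0.097, -0.995, 0.003], [-0.995, -0.097, -0.002], [0.002, -0.003, -1.0]]
wrist_force: [-0.2, 0.4, -2.0]
gripper_width: 0.687
gripper_force: 30.0
```

>>> drive_tool --pt "40 -1 1 -4 0 0 0" --pt "40 0 0 -2.5 0 0 0" --pt "40 0 0 0 0 0 0" --pt "40 0 0 0 0 0 0"

```text
time_s: 21.63
tcp_pos: [0.4067, -0.3447, 0.0929]
ee_rot: [[0.096, -0.995, 0.002], [-0.995, -0.096, -0.001], [0.001, -0.001, -1.0]]
wrist_force: [-1.4, 0.4, 6.0]
gripper_width: 0.686
gripper_force: 30.0
```

Release, rise, step back, and check everything from the top camera.

>>> drive_tool --pt "90 0 0 0 0 0 0" --pt "90 0 0 0 0 0 0" --pt "90 0 0 0 0 0 0" --pt "95 0 0 0 0 0 0" --pt "100 0 0 10 0 0 0"

```text
time_s: 22.05
tcp_pos: [0.405, -0.3436, 0.1]
ee_rot: [[0.095, -0.995, -0.004], [-0.995, -0.095, 0.002], [-0.003, 0.004, -1.0]]
wrist_force: [0.4, 0.3, -0.4]
gripper_width: 0.945
gripper_force: 0.0
```

>>> drive_tool --pt "100 0 0 30 0 0 0" --pt "100 0 0 40 0 0 0" --pt "100 0 0 40 0 0 0" --pt "100 0 0 40 0 0 0" --pt "100 0 0 0 0 0 0"

```text
time_s: 22.47
tcp_pos: [0.4099, -0.347, 0.2616]
ee_rot: [[0.097, -0.995, 0.015], [-0.995, -0.098, -0.011], [0.012, -0.014, -1.0]]
wrist_force: [0.7, -0.7, 1.2]
gripper_width: 1.0
gripper_force: 0.0
```

>>> drive_tool --pt "100 0 0 0 0 0 0" --pt "100 0 0 0 0 0 0"

```text
time_s: 22.63
tcp_pos: [0.4059, -0.344, 0.2518]
ee_rot: [[0.096, -0.995, 0.001], [-0.995, -0.096, 0.0], [-0.0, -0.001, -1.0]]
wrist_force: [0.7, 0.5, -1.2]
gripper_width: 1.001
gripper_force: 0.0
```

```bash
python3 w.py w11.png 0.118 0.16 407 -346 45; python3 w.py w11.png 0.06 0.16 407 -346 45; python3 w.py w11.png 0.0105 0.0165 407 -346 74
```

```text
tcp [ 405.9 -344.   251.8] ydir [-0.995 -0.096 -0.001]
701
((406.38751220703125, -346.2635498046875), (43.31023025512695, 43.8631706237793), 63.43459701538086) mean [ 406.31493916 -344.75222211  129.69217514] circ ((406.3329162597656, -345.3174743652344), 22.63125228881836)
tcp [ 405.6 -343.9  250.8] ydir [-0.995 -0.096  0.001]
2113
((406.17425537109375, -345.9353942871094), (59.52960205078125, 60.627201080322266), 3.9444050788879395) mean [ 406.75418387 -350.84830166  109.87636511] circ ((406.3499755859375, -345.8630676269531), 30.3807373046875)
tcp [ 405.5 -343.9  250.3] ydir [-0.995 -0.096  0.002]
2420
((406.9620666503906, -345.79547119140625), (100.1099624633789, 100.27702331542969), 86.24785614013672) mean [ 409.51911424 -361.07246635   12.42074313] circ ((406.90570068359375, -345.7066345214844), 70.49150085449219)
```

>>> drive_tool --pt "100 -30 -28 0 0 0 0" --pt "100 -30 -28 0 0 0 0" --pt "100 -30 -28 0 0 0 0" --pt "100 -30 -28 0 0 0 0" --pt "100 -30 -28 0 0 0 0"

```text
time_s: 23.2
tcp_pos: [0.2546, -0.4849, 0.2503]
ee_rot: [[0.097, -0.995, -0.002], [-0.995, -0.097, 0.002], [-0.002, 0.002, -1.0]]
wrist_force: [0.7, 0.2, -0.1]
gripper_width: 0.995
gripper_force: 0.0
```

>>> drive_tool --pt "100 -30 -28 0 0 0 0" --pt "100 -30 -28 0 0 0 0" --pt "100 0 0 0 0 0 0" --pt "100 0 0 0 0 0 0"

```text
time_s: 23.53
tcp_pos: [0.1941, -0.541, 0.2496]
ee_rot: [[0.092, -0.996, -0.002], [-0.996, -0.092, 0.003], [-0.003, 0.002, -1.0]]
wrist_force: [0.6, 0.3, 0.3]
gripper_width: 1.001
gripper_force: 0.0
```

Run:
```python
from h import *
a=capture("top");save(a,"fin.png",s=1.4);P=cloud(a).reshape(-1,3)
for n,x,y,r,lo in(("vial",430.7,2.1,30,.04),("sb",616.5,0,40,.09),("lb",407.5,-345,45,.12),("carton",625.5,171,80,.065),("tape",402,370,60,.03),("timer",621,-181,55,.012)):
    q=P[(np.hypot(P[:,0]*1000-x,P[:,1]*1000-y)<r)&(P[:,2]>lo)&(P[:,2]<.2)]
    rc=cv2.minAreaRect((q[:,:2]*1000).astype(np.float32));print(n,len(q),np.round(np.percentile(q[:,2],[50,95]),3),np.round(rc[0],1),np.round(rc[1],1),rc[2])
```

```text
vial 117 [0.046 0.061] [432.8   4.1] [26.8 26.7] 27.979053497314453
sb 113 [0.102 0.112] [616.1  -0.8] [36.6 42.7] 44.66307067871094
lb 145 [0.131 0.14 ] [ 407.4 -342.8] [42.4 44.3] 2.3745276927948
carton 1137 [0.081 0.085] [625.4 171.1] [ 51.1 111.2] 5.304164409637451
tape 600 [0.047 0.052] [401.9 370. ] [93.5 89.8] 89.79425811767578
timer 734 [0.017 0.022] [ 620.8 -180.7] [70.3 62.5] 11.104890823364258
```

View pics/fin.png

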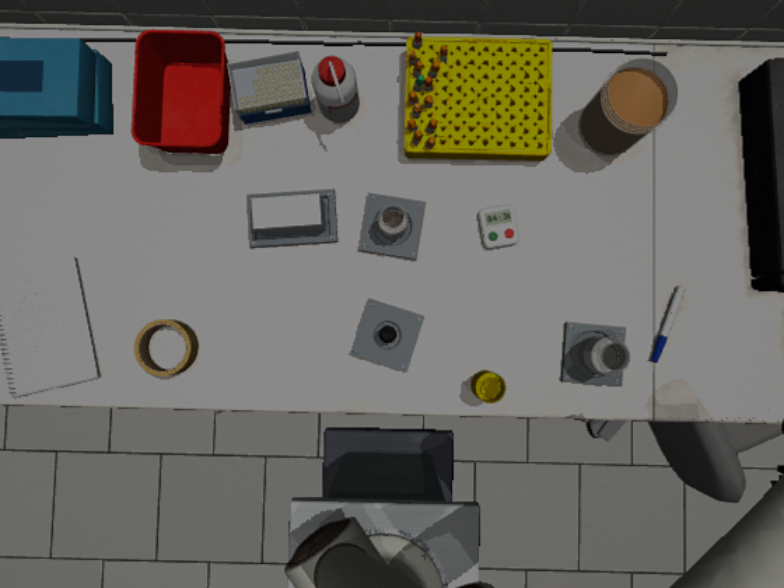

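All four stand in their pockets: vial (388,334), small bottle (393,220), large bottle (603,354), carton (287,212). Their tops are 5 mm higher than at the start, the tape and timer are where they were, and the arm is clear.

```bash
python3 -c "
from station import *
print(finish_job())"
```

```text
the job is handed in; nothing more can be done
None
```

The job is handed in: the vial, both bottles and the carton each stand in their matching pocket, within about 2 mm of its centre by my measurements, with the tape and timer unmoved, in about 24 s; no verdict came back.

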